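Dock and latch the titration stand's swing arm

TASK

Bring the head of the titration stand's swing arm over the ball post of the docking foot and press it firmly but without violence straight down until its socket is fully home on the ball; only then press the red latch lever all the way down so that the head stays locked to the ball. Leave the foot and the things around it where they stand.

Things in the scene. Friction and masses are not known exactly. Their poses are not given: they have to be found in the camera images.
- head: Head of the swing arm, steel and grey, blue band; never tilts. Origin: centre of its socket's mouth (lowest rim); y points outward along the arm, away from the column; z up. Socket below: mouth 44 mm wide, narrowing within 9 mm to a 35 mm bore; flat ceiling 26 mm above the mouth, so when home the ball's centre is 10 mm above the origin. Slides down up to 85 mm against 5 N; stays where left.
- cup (a point): Centre of the yellow floor of the black cup on top of the head, 80 mm above the head's origin. Cup: 60 mm inside, 70 mm outside, rim 16 mm above the floor. Shut fingers in it can drag the head any way (the arm swings and telescopes stiffly, 1.5 to 2 N, staying where left) and press it down on the floor.
- boom_end (a point): Middle of the blue block (36 x 22 x 30 mm) at the end of the arm that carries the head, 71 mm inward (-y) of the head's axis, fixed 170 mm above the bench; the arm runs on from it to the column, 280 to 390 mm from the head's axis. The head's guide bar (16 mm wide, 50 to 59 mm inward of the axis) slides in it and rises 125 mm above the head's origin.
- foot: Docking foot: dark steel plate 150 x 130 x 24 mm, 3.5 kg, loose, with an upright post in its centre ending in a steel ball 32 mm across. Origin: centre of the plate's underside, right below the ball; z up. The post is set anyhow: the ball's centre is 75 to 95 mm above the origin, not reported, so press the head down until it is felt to stop hard on the ball.
- latch (a joint): Red latch lever on the head's outer (+y) side, rad: 0 = open, slanting up and outward at 43 degrees; grows as pressed down; 0.75 = level, its pawl gripping the ball from beneath. Hinge 34 mm outward of, 14 mm above the head's origin. A stiff lever: about 4 N on the pad moves it, and it stays where left. The ball stops it short if the head is not home; with no ball it runs on to 1.0.
- lever_pad (a point): Point in the middle of the red lever's pad, 66 mm from the lever's hinge. Pad 28 mm wide, 7 mm thick, reaching from 56 to 92 mm from the hinge; free above.
- rack: Bystander: clear acrylic test-tube rack 70 x 240 x 130 mm with six tubes; origin under its centre.
- beaker: Bystander: small glass beaker, 50 mm wide, 60 mm high, on the bench beyond the foot; origin under its centre.
- dish: Bystander: white porcelain dish, 60 mm wide, 18 mm high, on the bench on the robot's side of the foot; origin under its centre.
- flask: Bystander: conical glass flask, 84 mm wide, 124 mm high; origin under its centre.
- driver: Bystander: screwdriver lying on the bench; origin under it.

How it is judged (in metres and radians):
On the way, in this order (a step that is already met when the one before it is completed fails the run):
1. with the latch still open, the socket is pressed home on the ball: over the foot's axis within 4 mm and bearing on the ball with more than 2 N (horizontal distance between head and foot below 0.004 m and contact force between head and foot above 2 N and value of joint latch below 0.3 rad), for 0.05 s.
2. the latch lever is down and its pawl grips the ball (value of joint latch between 0.67 and 0.9 rad and contact force between head and foot above 0.5 N and horizontal distance between head and foot below 0.004 m), for 0.2 s.
At the end, for the whole second after the job is handed in: Socket home on the ball within 4 mm of the foot's axis; latch lever down, pawl gripping the ball (latch 0.67 to 0.90 rad, head and foot bearing on each other with over 0.5 N); all at rest; foot and bystanders within 30 mm of where they stood (all of step 2 and velocity of joint latch below 0.1 rad/s and linear speed of head below 0.01 m/s and distance of foot from where it was at the start of the episode below 0.03 m); the robot touches nothing.
It fails at once if the ball is struck or pressed with more than 60 N (contact force between head and foot above 60 N).
It fails at once if the foot is pushed more than 30 mm (distance of foot from where it was at the start of the episode above 0.03 m).
It fails at once if any of the bystanders is moved more than 30 mm (distance of any of rack, beaker, dish, flask, driver from where it was at the start of the episode above 0.03 m).
It also fails if it takes over 51 s, if anything falls off the work surface, if the arm or the gripper's body presses on something with over 40 N, if the wrist force passes 120 N, or if a joint passes its speed limit or range.

ROBOT

A 6-joint arm with a two-finger parallel gripper is mounted at the origin on the work surface. World frame = base frame: x ahead of the robot, y to its left, z up, the work surface at z = 0. Lengths are in m, angles in degrees, forces in N, time in s.
With the tool pointing down it reaches from about 0.375 to 0.9 m from the base axis. Payload 3.1 kg.
Tool frame: the origin (TCP) lies on the front face of the gripper's body, between the roots of the fingers; the fingertips stand 70 mm ahead of it and the grasp point (between the pads) lies 51 mm ahead of it (bot.tip_extent is the distance from the TCP to the fingertips, in m); z points along the fingers, x is the direction in which the jaws open and shut, and the axes are right-handed (so a half turn about z gives the same grasp; the last joint's range is limited). The gripper opens to 87 mm and grips with 3 to 60 N. Pads are 19 mm wide; open, the fingers measure 117 mm over their backs; the gripper's body (75 mm by 190 mm) begins 51 mm behind the grasp point.
Start: joints at [-76.117, 30.224, 82.088, -0, 67.689, -10.227], TCP at [0.255, -0.57, 0.292] pointing down, gripper open.
Joint ranges: [-176.69, 176.69], [-43.24, 126.21], [12.49, 139.97], [-82, 262], [0, 151.66], [-163.58, 163.58]. Speed limits (degrees/s): [159.86, 159.86, 180, 180, 180, 180].

INTERFACE

Orientations are given as a 3x3 rotation matrix whose columns are the frame's x, y, z axes.
In Python, from rig import bot, viewer, ticket gives the robot as it stands. The module is installed in compiled form; this text tells all that it offers.
- The arm moves only by the tool arm_command, never from a script. Its argument "targets" is a list of rows, each an object with "rot": the turn, a rotation vector about the tool's x, y, z in degrees, a list of three; "offset": the shift along the tool's x, y, z in cm, a list of three; "gripper": the closure, from 0 (fully open) to 1 (shut). A call has 1 to 8 rows; each row is the pose to reach, as a shift and turn from the pose commanded when the call began, along the tool's axes at that moment; what a row does not reach only later rows make up. A row lasts 1/10 s, in which the tool goes at most 50 mm and 8.59 degrees, less where a joint would pass 70% of its speed; a pose out of reach is approached as far as the arm can. A call with a gripper value outside its range is refused whole. The fingers move at their own pace and stop on an object; the grip force is fixed at half the most. Time passes only in rows, so rows that repeat a pose let the fingers close. It gives the time, the measured TCP pose, the force and the opening at its end, in the units of the state.
- bot.read_state(): the state, without advancing time (a new reading comes with each control period).
- viewer.capture(name): name is "side" or "top"; returns a dict with "frame" (480x640x3 uint8, red, green, blue), "fx", "fy", "cx", "cy" (pixels), "D" ([k1, k2, p1, p2, k3] as OpenCV has them; the pictures are not rectified), "view" (4x4, takes a point from world to camera coordinates). Camera axes: x right, y down, z forward; pixel columns grow to the right and rows downward; lengths in m; the calibration is good to about 2 mm. A picture is of the moment at which its call begins. There is no depth.
- ticket.hand_in(): hands the job in, once; it reports no verdict.
The state is a dict: "time_s": time; "joint_positions": joint angles; "qvel": joint speeds; "tau": joint torques, N m; "position": TCP position; "tcp_rot": TCP orientation; "force": force on the tool from outside, world axes, zero at the start; "moment": the same for the moment, N m; "opening": opening from 0.0 (shut) to 1.0 (fully open).
Only numpy, scipy, OpenCV 4.12 (cv2) and the standard library are available. Lean on these libraries where they do the work, as an engineer would, in place of code of your own. Each camera call takes 0.05 s, during which the arm holds its last target. There are 200 camera calls.

## Working session

There is one attempt and no reset: what is moved stays moved. The work goes in short steps, Python scripts to look and compute and a tool call to move; the robot and the scene stay as the last step left them, time stands still between calls to the robot, and variables do not carry over. Pictures are saved under pics/ and viewed, about 8 in all and at most 12, crops included, and the job is handed in when it is done.

Besides the shell and the picture viewer there is one more tool, called after "Call:" as name(argument=value, ...) on one line, values as JSON. arm_command: Moves the arm, as the interface text tells. Its arguments: {"type":"object","properties":{"targets":{"type":"array"}},"required":["targets"]}

```bash
mkdir -p pics; cat > h.py <<'E'
from rig import bot, viewer, ticket
import numpy as np, cv2, json
def cap(n,tag):
    c=viewer.capture(n); cv2.imwrite(f'pics/{tag}.png',c['frame'][:,:,::-1]); 
    np.savez(f'pics/{n}.npz',**{k:np.array(c[k]) for k in c}); return c
def load(n): return np.load(f'pics/{n}.npz')
def K(c): return np.array([[c['fx'],0,c['cx']],[0,c['fy'],c['cy']],[0,0,1]],float)
def ray(c,uv):
    p=cv2.undistortPoints(np.array([[uv]],float),K(c),np.array(c['D'],float))[0,0]
    V=np.array(c['view']); R,t=V[:3,:3],V[:3,3]
    return -R.T@t, R.T@np.array([p[0],p[1],1])
def atz(c,uv,z):
    o,d=ray(c,uv); return o+d*(z-o[2])/d[2]
def tri(pairs):
    A=np.zeros((3,3));b=np.zeros(3);L=[]
    for c,uv in pairs:
        o,d=ray(c,uv); d=d/np.linalg.norm(d); P=np.eye(3)-np.outer(d,d); A+=P;b+=P@o;L.append((P,o))
    x=np.linalg.solve(A,b); return x,[np.linalg.norm(P@(x-o)) for P,o in L]
def proj(c,p):
    V=np.array(c['view']); r=cv2.Rodrigues(V[:3,:3])[0]
    return cv2.projectPoints(np.array([p],float),r,V[:3,3],K(c),np.array(c['D'],float))[0][0,0]
E
python3 - <<'E'
from h import *
for n in('side','top'):
    c=cap(n,n+'0'); V=np.array(c['view']); print(n,c['fx'],c['cx'],c['cy'],c['D'],(-V[:3,:3].T@V[:3,3]).round(3),V[:3,:3].round(2).tolist())
s=bot.read_state(); print(s['position'],np.array(s['tcp_rot']).round(3).tolist(),s['force'],s['time_s'],bot.tip_extent)
E
```

```text
side 507.773604219729 318.6069296818808 234.6340881604497 [-0.13069588  0.          0.          0.          0.        ] [0.075 0.899 0.672] [[-0.86, -0.52, 0.01], [-0.27, 0.43, -0.86], [0.44, -0.74, -0.51]]
top 618.6033696105977 318.2456345198886 240.92050867292141 [-0.02568056  0.          0.          0.          0.        ] [0.27  0.122 1.371] [[0.08, -1.0, -0.01], [-0.97, -0.08, -0.22], [0.21, 0.02, -0.98]]
[ 0.2552272  -0.56995496  0.29137381] [[0.409, -0.913, -0.0], [-0.913, -0.409, 0.002], [-0.002, -0.0, -1.0]] [0.39537592 0.07100771 0.35237111] 0.1 0.0697
```

View pics/side0.png

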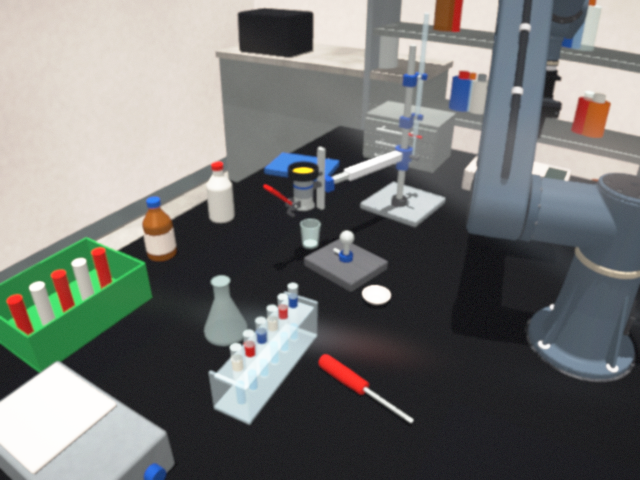

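View pics/top0.png

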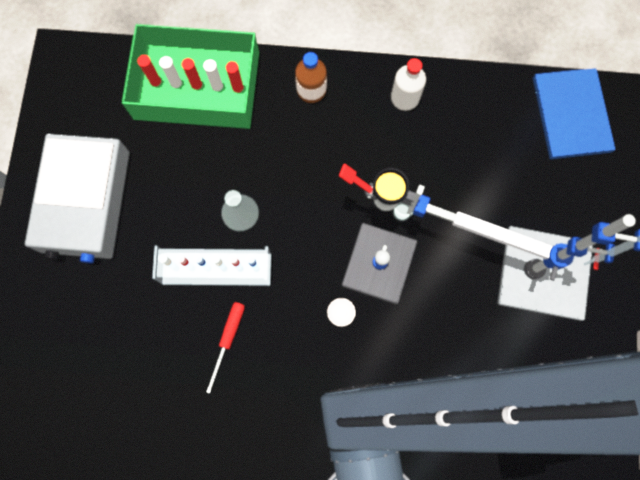

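The side view shows the cup at about (303,170), the ball at (347,238) and the lever at (277,193). In the top view the cup is at (390,186), the ball at (382,257) and the column base at (560,255). I'll enlarge both for exact pixels.

```bash
python3 - <<'E'
from h import *
t=cv2.imread('pics/top0.png')[155:305,335:435]; s=cv2.imread('pics/side0.png')[140:290,255:395]
f=lambda i,k:cv2.resize(i,None,fx=k,fy=k,interpolation=cv2.INTER_CUBIC)
a=np.hstack([f(t,3.3),f(s,3.3)]); print(a.shape)
cv2.imwrite('pics/crop0.png',a)
T,S=load('top'),load('side')
g=cv2.imread('pics/top0.png').astype(int)
def yel(im,r):
    m=((im[:,:,2]>150)&(im[:,:,1]>130)&(im[:,:,0]<110)).astype(np.uint8)
    n,l,st,ce=cv2.connectedComponentsWithStats(m); i=1+np.argmax(st[1:,4]); return ce[i],st[i]
for n in('top','side'): print(n,yel(cv2.imread(f'pics/{n}0.png').astype(int),0))
E
```

```text
(495, 792, 3)
top (array([380., 177.]), array([376, 173,  11,  11,  14], dtype=int32))
side (array([302.70873786, 169.90291262]), array([293, 167,  20,   7, 103], dtype=int32))
```

View pics/crop0.png

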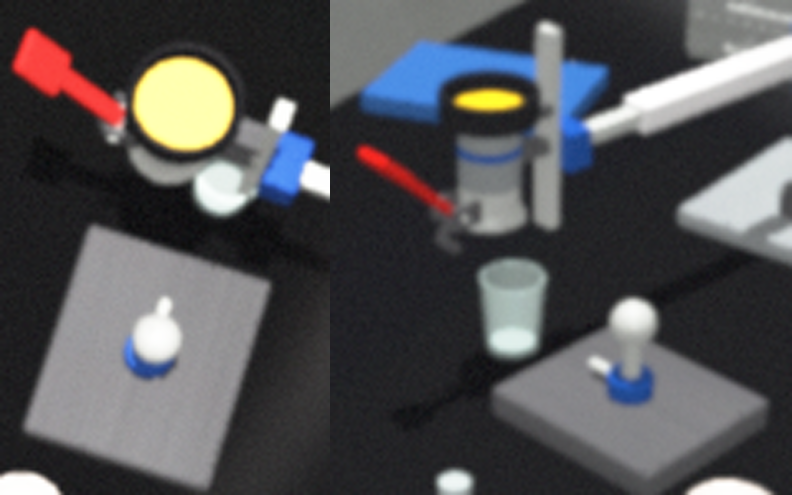

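The crop gives these pixels. Top view: cup rim centre (390.8,186.1), ball (382.6,257.4), plate top corners (362.9,223.8), (416.8,240.8), (398,303.2), (342.6,285.3). Side view: rim centre about (303.2,169.3), ball (346.8,237).

```bash
python3 - <<'E'
from h import *
T,S=load('top'),load('side')
ct=lambda x,y:(335+x/3.3,155+y/3.3); cs=lambda x,y:(255+(x-330)/3.3,140+y/3.3)
p=lambda n,x:print(n,x[0].round(4),np.round(x[1],4))
p('rim',tri([(T,ct(184,102)),(S,cs(489,95))]))
p('ball',tri([(T,ct(157,338)),(S,cs(633,320))]))
p('leverend',tri([(T,ct(40,62)),(S,cs(365,153))]))
p('boom',tri([(T,ct(290,167)),(S,cs(578,145))]))
C=[atz(T,ct(*q),.024) for q in[(92,227),(270,283),(208,489),(25,430)]]
print('plate',np.round(C,4)[:,:2].tolist(),np.mean(C,0).round(4),[np.linalg.norm(C[i]-C[i-1]).round(3) for i in range(4)])
Cs=[atz(S,cs(*q),.024) for q in[(768,405),(493,397),(650,470)]]
print(np.round(Cs,4)[:,:2].tolist())
print('column foot', tri([(T,(560,256)),(S,(402,154))]))
print('dish',atz(T,(341,312),.018),'beaker top',atz(T,ct(221,190),.06))
b=tri([(T,ct(157,338)),(S,cs(633,320))])[0]
print('ball@.085',atz(T,ct(157,338),.085),atz(S,cs(633,320),.085))
print('flask',atz(T,(240,212),0.03),'racktop', [atz(T,q,.13) for q in[(153,246),(271,247)]])
E
```

```text
rim [0.6423 0.0194 0.2249] [0.0002 0.0002]
ball [0.5288 0.0145 0.0818] [0.0001 0.0001]
leverend [0.6725 0.1085 0.2075] [0.0074 0.0074]
boom [ 0.6204 -0.0549  0.1656] [0.005 0.005]
plate [[0.6135, 0.0585], [0.5845, -0.064], [0.4418, -0.0302], [0.471, 0.0934]] [0.5277 0.0144 0.024 ] [np.float64(0.147), np.float64(0.126), np.float64(0.147), np.float64(0.127)]
[[0.4375, -0.0202], [0.606, 0.073], [0.4716, 0.0917]]
column foot (array([ 0.54560981, -0.32967436,  0.16539115]), [np.float64(0.001611014184535361), np.float64(0.0016110141845354154)])
dish [0.41291076 0.09219981 0.018     ] beaker top [ 0.63662964 -0.02346976  0.06      ]
ball@.085 [0.52818524 0.01480018 0.085     ] [0.52627812 0.01927072 0.085     ]
flask [0.61640211 0.33556113 0.03      ] racktop [array([0.50389607, 0.49037629, 0.13      ]), array([0.52194341, 0.24785617, 0.13      ])]
```

```bash
cat >> h.py <<'E'
from scipy.spatial.transform import Rotation as Ro
DOWN=np.array([[1,0,0],[0,-1,0],[0,0,-1.]])
def to(p,R=None):
    s=bot.read_state(); R0=np.array(s['tcp_rot']); R=R0 if R is None else R
    return (R0.T@(np.array(p)-s['position'])*100).round(2).tolist(), Ro.from_matrix(R0.T@R).as_rotvec(degrees=True).round(1).tolist()
def st():
    s=bot.read_state(); print('t',round(s['time_s'],2),'p',np.round(s['position'],4),'F',np.round(s['force'],1),'open',s['opening'],'j',np.round(s['joint_positions'],0))
E
python3 - <<'E'
from h import *
T=load('top')
print('column top z guesses',[ (z,proj(T,[.546,-.33,z]).round(0).tolist()) for z in(.2,.3,.4,.5,.6)])
yaw=lambda a:Ro.from_euler('z',a,degrees=True).as_matrix()@DOWN
for p,a in(((.12,-.42,.34),-66),((.33,-.27,.34),-33),((.45,-.02,.34),0),((.62,.019,.34),0)): print(p,to(p,yaw(a)))
E
```

```text
column top z guesses [(0.2, [567.0, 252.0]), (0.3, [588.0, 240.0]), (0.4, [614.0, 227.0]), (0.5, [645.0, 211.0]), (0.6, [684.0, 191.0])]
(0.12, -0.42, 0.34) ([-19.22, 6.21, -4.83], [-0.0, 0.1, 0.1])
(0.33, -0.27, 0.34) ([-24.33, -19.08, -4.81], [-0.0, 0.1, -32.9])
(0.45, -0.02, 0.34) ([-42.25, -40.25, -4.77], [-0.1, 0.1, -65.9])
(0.62, 0.019, 0.34) ([-38.86, -57.36, -4.77], [-0.1, 0.1, -65.9])
```

Call:
arm_command(targets=[{"offset": [-10, 3, -4.8], "rot": [0, 0, 0], "gripper": 1}, {"offset": [-19, 6, -4.8], "rot": [0, 0, 0], "gripper": 1}, {"offset": [-19, 6, -4.8], "rot": [0, 0, 0], "gripper": 1}, {"offset": [-19, 6, -4.8], "rot": [0, 0, 0], "gripper": 1}, {"offset": [-19, 6, -4.8], "rot": [0, 0, 0], "gripper": 1}, {"offset": [-20.5, -3, -4.8], "rot": [0, 0, -10], "gripper": 1}, {"offset": [-22, -10, -4.8], "rot": [0, 0, -20], "gripper": 1}, {"offset": [-24.3, -19, -4.8], "rot": [0, 0, -30], "gripper": 1}])

```text
time_s: 0.9
position: [0.2464, -0.3347, 0.3403]
tcp_rot: [[0.767, -0.642, 0.001], [-0.642, -0.767, -0.001], [0.001, 0.0, -1.0]]
force: [0.9, -1.2, -0.6]
opening: 0.354
```

```bash
python3 - <<'E'
from h import *
st()
print(to((.45,-.02,.34),DOWN),to((.62,.019,.34),DOWN))
E
```

```text
t 0.9 p [ 0.2464 -0.3347  0.3403] F [ 0.9 -1.2 -0.6] open 0.3539486840790292 j [-69.  10. 107.   0.  63. -29.]
([-4.58, -37.2, 0.02], [0.0, -0.1, -39.9]) ([5.96, -51.1, 0.03], [0.0, -0.1, -39.9])
```

Call:
arm_command(targets=[{"offset": [0, 0, 0], "rot": [0, 0, 0], "gripper": 1}, {"offset": [0, 0, 0], "rot": [0, 0, 0], "gripper": 1}])

```text
time_s: 1.1
position: [0.2464, -0.3344, 0.3402]
tcp_rot: [[0.767, -0.642, -0.0], [-0.642, -0.767, -0.001], [0.0, 0.001, -1.0]]
force: [-0.2, -0.1, 0.1]
opening: 0.17
```

```bash
python3 - <<'E'
from h import *
st()
print(to((.45,-.02,.34),DOWN),to((.62,.019,.34),DOWN))
E
```

```text
t 1.1 p [ 0.2464 -0.3344  0.3402] F [-0.2 -0.1  0.1] open 0.17044766650007667 j [-69.  10. 107.  -0.  63. -29.]
([-4.57, -37.18, -0.0], [0.0, 0.0, -39.9]) ([5.96, -51.08, -0.01], [0.0, 0.0, -39.9])
```

Call:
arm_command(targets=[{"offset": [-4.6, -37.2, 0], "rot": [0, 0, -39.9], "gripper": 1}, {"offset": [-4.6, -37.2, 0], "rot": [0, 0, -39.9], "gripper": 1}, {"offset": [-4.6, -37.2, 0], "rot": [0, 0, -39.9], "gripper": 1}, {"offset": [-4.6, -37.2, 0], "rot": [0, 0, -39.9], "gripper": 1}, {"offset": [-4.6, -37.2, 0], "rot": [0, 0, -39.9], "gripper": 1}, {"offset": [-4.6, -37.2, 0], "rot": [0, 0, -39.9], "gripper": 1}, {"offset": [-4.6, -37.2, 0], "rot": [0, 0, -39.9], "gripper": 1}, {"offset": [-4.6, -37.2, 0], "rot": [0, 0, -39.9], "gripper": 1}])

```text
time_s: 1.9
position: [0.452, -0.0197, 0.3403]
tcp_rot: [[1.0, -0.004, 0.002], [-0.004, -1.0, 0.0], [0.002, -0.0, -1.0]]
force: [-0.6, -1.6, -0.1]
opening: 0.003
```

```bash
python3 - <<'E'
from h import *
st()
print(to((.45,-.02,.34),DOWN),to((.63,.019,.34),DOWN))
cap('side','side1')
E
```

```text
t 1.9 p [ 0.452  -0.0197  0.3403] F [-0.6 -1.6 -0.1] open 0.0029879185695153793 j [-17.  13. 102.   0.  65. -16.]
([-0.2, 0.03, 0.03], [-0.0, -0.1, -0.2]) ([17.79, -3.94, 0.06], [-0.0, -0.1, -0.2])
```

View pics/side1.png

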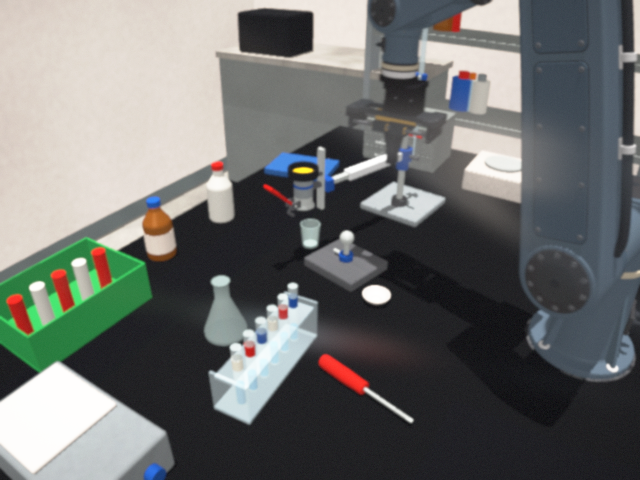

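The gripper is at about (400,110) with its long axis along the jaws (world x). Nothing has been disturbed. Next is above the cup, then in.

Call:
arm_command(targets=[{"offset": [18.9, -3.9, 0], "rot": [0, 0, 0], "gripper": 1}, {"offset": [18.9, -3.9, 0], "rot": [0, 0, 0], "gripper": 1}, {"offset": [18.9, -3.9, 0], "rot": [0, 0, 0], "gripper": 1}, {"offset": [18.9, -3.9, 0], "rot": [0, 0, 0], "gripper": 1}, {"offset": [18.9, -3.9, 0], "rot": [0, 0, 0], "gripper": 1}, {"offset": [18.9, -3.9, 2.5], "rot": [0, 0, 0], "gripper": 1}, {"offset": [18.9, -3.9, 2.5], "rot": [0, 0, 0], "gripper": 1}])

```text
time_s: 2.65
position: [0.637, 0.0156, 0.3114]
tcp_rot: [[1.0, -0.007, -0.008], [-0.007, -1.0, 0.001], [-0.008, -0.001, -1.0]]
force: [0.7, 0.1, -0.4]
opening: 0.009
```

```bash
python3 - <<'E'
from h import *
st()
a=cap('top','top2')['frame']; b=cap('side','side2')['frame']; S=load('side')
p=np.array(bot.read_state()['position']); tip=p-[0,0,.0697]; print(proj(load('top'),tip),proj(S,tip))
f=lambda i:cv2.resize(i[:,:,::-1],None,fx=4,fy=4,interpolation=cv2.INTER_CUBIC)
cv2.imwrite('pics/c2.png',np.hstack([f(a[140:260,330:430]),f(b[120:240,250:350])]))
E
```

```text
t 2.65 p [0.637  0.0156 0.3114] F [ 0.7  0.1 -0.4] open 0.008574532422318886 j [-9. 30. 79. -0. 72. -8.]
[393.54017632 184.7993416 ] [305.63047274 160.31142253]
```

View pics/c2.png

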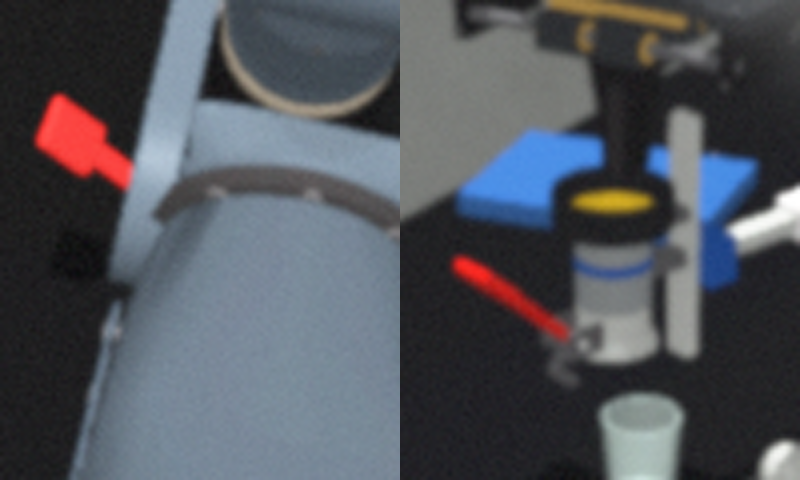

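The side crop shows the fingertips at about (305,163), just over the cup rim, and inside its outline. The arm hides the top view. I'll descend into the cup.

Call:
arm_command(targets=[{"offset": [0.2, -0.2, 1.2], "rot": [0, 0, 0], "gripper": 1}, {"offset": [0.2, -0.2, 2.0], "rot": [0, 0, 0], "gripper": 1}, {"offset": [0.2, -0.2, 2.5], "rot": [0, 0, 0], "gripper": 1}, {"offset": [0.2, -0.2, 2.5], "rot": [0, 0, 0], "gripper": 1}])

```text
time_s: 3.15
position: [0.6403, 0.0197, 0.2893]
tcp_rot: [[1.0, -0.004, -0.002], [-0.004, -1.0, 0.0], [-0.002, -0.0, -1.0]]
force: [-0.4, -0.2, 0.3]
opening: 0.004
```

```bash
python3 - <<'E'
from h import *
st()
E
```

```text
t 3.15 p [0.6403 0.0197 0.2893] F [-0.4 -0.2  0.3] open 0.003911593685103097 j [-8. 32. 80. -0. 69. -8.]
```

Call:
arm_command(targets=[{"offset": [0, 0, 0.5], "rot": [0, 0, 0], "gripper": 1}, {"offset": [-1.5, 0, 0.5], "rot": [0, 0, 0], "gripper": 1}, {"offset": [-3, 0.1, 0.5], "rot": [0, 0, 0], "gripper": 1}, {"offset": [-4.5, 0.2, 0.5], "rot": [0, 0, 0], "gripper": 1}, {"offset": [-6, 0.3, 0.5], "rot": [0, 0, 0], "gripper": 1}, {"offset": [-7.5, 0.4, 0.5], "rot": [0, 0, 0], "gripper": 1}, {"offset": [-9, 0.5, 0.5], "rot": [0, 0, 0], "gripper": 1}, {"offset": [-10.5, 0.5, 0.5], "rot": [0, 0, 0], "gripper": 1}])

```text
time_s: 3.95
position: [0.5363, 0.0152, 0.2855]
tcp_rot: [[1.0, -0.004, 0.003], [-0.004, -1.0, 0.0], [0.003, -0.0, -1.0]]
force: [2.0, 0.2, -0.5]
opening: 0.009
```

Call:
arm_command(targets=[{"offset": [-1, 0, 0], "rot": [0, 0, 0], "gripper": 1}, {"offset": [-1.5, 0, 0], "rot": [0, 0, 0], "gripper": 1}, {"offset": [-1.5, 0, 0], "rot": [0, 0, 0], "gripper": 1}])

```text
time_s: 4.25
position: [0.5205, 0.0151, 0.2855]
tcp_rot: [[1.0, -0.004, -0.0], [-0.004, -1.0, 0.0], [-0.0, -0.0, -1.0]]
force: [-0.2, 0.1, 0.0]
opening: 0.006
```

```bash
python3 - <<'E'
from h import *
st()
a=cap('top','top3')['frame']; b=cap('side','side3')['frame']
f=lambda i,k:cv2.resize(i[:,:,::-1],None,fx=k,fy=k,interpolation=cv2.INTER_CUBIC)
cv2.imwrite('pics/c3.png',f(b[140:285,275:410],4))
for n,i in(('b',b),):
    m=cv2.inRange(i,(140,110,0),(255,255,90)); k,l,s,c=cv2.connectedComponentsWithStats(m); print(s[1:],c[1:].round(1))
S=load('side')
# expected rim/centre if head right over the ball
for p in([.528,.0145,.225],[.528,.0145,.209],[.528,.0145,.129],[.528,.0145,.082]): print(p,((proj(S,p)-[275,140])*4).round(0))
E
```

```text
t 4.25 p [0.5205 0.0151 0.2855] F [-0.2  0.1  0. ] open 0.0060397097764283755 j [-11.  23.  97.  -0.  60. -10.]
[[472  73   1   1   1]
 [475  75   1   1   1]
 [474  78   1   1   1]
 [336 141  35   9  73]
 [334 179  13   5  53]
 [161 210   5   5   5]
 [149 213   9  14  81]
 [144 215   3   6   7]
 [169 218   1   1   1]
 [143 222   1   6   6]
 [169 230   1   1   1]
 [ 97 247   9   4  11]
 [ 91 248   5   7   9]
 [150 254   1   1   1]
 [160 255   1   1   1]
 [ 58 269   6   1   6]
 [ 96 269  12  19  25]
 [ 53 271   1   1   1]
 [ 55 270   1   1   1]
 [ 51 273   1   1   1]
 [ 50 275   1   1   1]
 [111 280   1   2   2]
 [109 283   1   1   1]
 [ 69 288   1   1   1]
 [ 56 291   1   1   1]
 [ 70 291   1   1   1]
 [ 57 293  10  19  22]
 [ 11 295   1   1   1]
 [ 13 294   1   1   1]
 [ 19 294   3   2   3]
 [  9 296   1   1   1]
 [  7 298   1   1   1]
 [ 73 301   1   1   1]
 [  6 302   1   1   1]
 [ 71 305   3   3   3]
 [ 68 308   2   2   2]
 [ 14 319   3   7   7]
 [ 17 327   2   2   2]
 [ 20 329   2   2   2]
 [ 23 331   2   2   2]
 [ 27 334   2   1   2]] [[472.   73. ]
 [475.   75. ]
 [474.   78. ]
 [350.9 144.8]
 [340.3 181. ]
 [163.  212. ]
 [153.8 220.2]
 [145.  217.7]
 [169.  218. ]
 [143.  224.5]
 [169.  230. ]
 [101.5 247.6]
 [ 92.2 250.4]
 [150.  254. ]
 [160.  255. ]
 [ 60.5 269. ]
 [ 99.7 279.9]
 [ 53.  271. ]
 [ 55.  270. ]
 [ 51.  273. ]
 [ 50.  275. ]
 [111.  280.5]
 [109.  283. ]
 [ 69.  288. ]
 [ 56.  291. ]
 [ 70.  291. ]
 [ 60.5 303.2]
 [ 11.  295. ]
 [ 13.  294. ]
 [ 20.  294.3]
 [  9.  296. ]
 [  7.  298. ]
 [ 73.  301. ]
 [  6.  302. ]
 [ 72.  306. ]
 [ 68.5 308.5]
 [ 15.  322. ]
 [ 17.5 327.5]
 [ 20.5 329.5]
 [ 23.5 331.5]
 [ 27.5 334. ]]
[0.528, 0.0145, 0.225] [299. 158.]
[0.528, 0.0145, 0.209] [297. 185.]
[0.528, 0.0145, 0.129] [292. 315.]
[0.528, 0.0145, 0.082] [288. 388.]
```

View pics/c3.png

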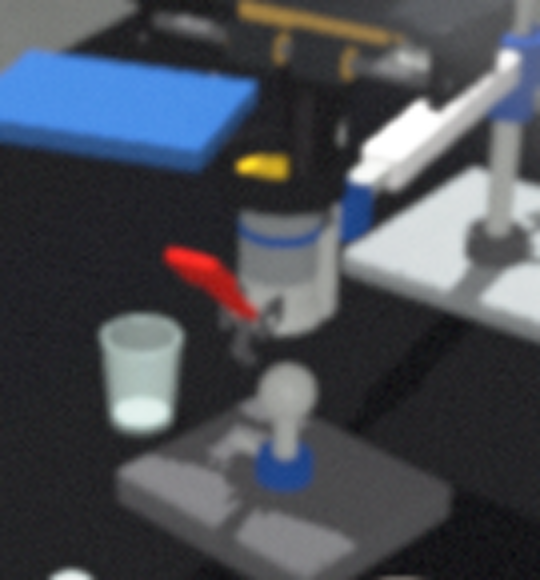

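The crop shows the head just behind and above the ball, with its blue band centred at about (281,235). The ball is at (288,390). I'll measure the band in both side pictures and compare.

```bash
python3 - <<'E'
from h import *
S=load('side')
def band(f,x0,x1,y0,y1):
    i=cv2.imread(f).astype(float); w=i[:,:,0]-i[:,:,2]; r=w[y0:y1,x0:x1]
    m=(r>35).astype(np.uint8); n,l,s,c=cv2.connectedComponentsWithStats(m); k=1+np.argmax(s[1:,4])
    ww=r*(l==k); Y,X=np.mgrid[y0:y1,x0:x1]; cols=np.where((l==k).any(0))[0]+x0
    return (X*ww).sum()/ww.sum(),(Y*ww).sum()/ww.sum(),s[k],cols[[0,-1]].mean()
print(band('pics/side0.png',288,322,178,200)); print(band('pics/side3.png',330,358,185,206))
# pixel of band point (axis, z) for candidates
for z in(.18,.185,.19): print(z,proj(S,[.6423,.0194,z]),proj(S,[.528,.0145,z]),proj(S,[.538,.0145,z]),proj(S,[.528,.0245,z]))
E
```

```text
(np.float64(302.59023836549375), np.float64(187.26958002270146), array([ 5,  7, 20,  5, 61], dtype=int32), np.float64(302.5))
(np.float64(344.3621047174702), np.float64(199.38854328667705), array([ 4, 11, 21,  6, 65], dtype=int32), np.float64(344.0))
0.18 [303.36309562 187.09197745] [348.81456962 198.30488294] [344.78049817 197.20889627] [346.62644358 200.04615054]
0.185 [303.35289397 185.08944083] [348.90476009 196.24073915] [344.86134143 195.15048906] [346.71246162 197.97154554]
0.19 [303.34271243 183.07863524] [348.99521922 194.16756461] [344.94242843 193.0831244 ] [346.79874156 195.88777685]
```

The head is near (0.533, 0.023), so it still needs about 5 mm in -x and 8 mm in -y.

Call:
arm_command(targets=[{"offset": [-0.3, 0, 0], "rot": [0, 0, 0], "gripper": 1}, {"offset": [-0.4, 0.3, 0], "rot": [0, 0, 0], "gripper": 1}, {"offset": [-0.4, 0.6, 0], "rot": [0, 0, 0], "gripper": 1}, {"offset": [-0.4, 0.9, 0], "rot": [0, 0, 0], "gripper": 1}, {"offset": [-0.4, 0.9, 0], "rot": [0, 0, 0], "gripper": 1}])

```text
time_s: 4.85
position: [0.5172, 0.0055, 0.2853]
tcp_rot: [[1.0, -0.004, 0.001], [-0.004, -1.0, -0.001], [0.001, 0.001, -1.0]]
force: [0.9, 0.5, -0.2]
opening: 0.006
```

```bash
cat >> h.py <<'E'
def band(i,x0=325,x1=362,y0=180,y1=230):
    i=i.astype(float); w=i[:,:,2]-i[:,:,0]; r=w[y0:y1,x0:x1]
    m=(r>35).astype(np.uint8); n,l,s,c=cv2.connectedComponentsWithStats(m)
    k=max(range(1,n),key=lambda q:s[q,4]*(s[q,2]>14)); ww=r*(l==k); Y,X=np.mgrid[y0:y1,x0:x1]
    return (X*ww).sum()/ww.sum(),(Y*ww).sum()/ww.sum(),s[k]
def head(S,uv,z=.1795):
    from scipy.optimize import fsolve
    return fsolve(lambda q:proj(S,[q[0],q[1],z])-np.array([uv[0]+.7,uv[1]]),[.53,.015])
E
python3 - <<'E'
from h import *
st(); c=cap('side','side4'); b=band(c['frame']); print(b,head(c,b))
b3=band(cv2.imread('pics/side3.png')[:,:,::-1]); print(b3,head(c,b3))
E
```

```text
t 4.85 p [0.5172 0.0055 0.2853] F [ 0.9  0.5 -0.2] open 0.00608271414405317 j [-12.  22.  98.  -0.  60. -12.]
(np.float64(347.4095801937567), np.float64(198.20452099031218), array([13, 15, 20,  6, 63], dtype=int32)) [0.52999173 0.0139954 ]
(np.float64(344.3621047174702), np.float64(199.38854328667705), array([ 9, 16, 21,  6, 65], dtype=int32)) [0.53284545 0.02263651]
```

Call:
arm_command(targets=[{"offset": [-0.2, 0, 0], "rot": [0, 0, 0], "gripper": 1}, {"offset": [-0.2, 0, 0.6], "rot": [0, 0, 0], "gripper": 1}, {"offset": [-0.2, 0, 1.2], "rot": [0, 0, 0], "gripper": 1}, {"offset": [-0.2, 0, 1.8], "rot": [0, 0, 0], "gripper": 1}, {"offset": [-0.2, 0, 2.2], "rot": [0, 0, 0], "gripper": 1}, {"offset": [-0.2, 0, 2.2], "rot": [0, 0, 0], "gripper": 1}])

```text
time_s: 5.5
position: [0.5149, 0.0058, 0.2632]
tcp_rot: [[1.0, -0.003, 0.0], [-0.003, -1.0, -0.001], [0.0, 0.001, -1.0]]
force: [1.8, -0.4, 1.2]
opening: 0.005
```

```bash
python3 - <<'E'
from h import *
st(); c=cap('side','side5'); b=band(c['frame'])
p=bot.read_state()['position']; dz=p[2]-.0697-.209
print(b,dz,head(c,b,.1795+dz))
i=c['frame'][140:285,275:410,::-1]
cv2.imwrite('pics/c5.png',cv2.resize(i,None,fx=4,fy=4,interpolation=cv2.INTER_CUBIC))
E
```

```text
t 5.5 p [0.5149 0.0058 0.2632] F [ 1.8 -0.4  1.2] open 0.005058024068076843 j [-12.  24. 100.  -0.  56. -12.]
(np.float64(347.72719194312793), np.float64(207.5254739336493), array([13, 25, 20,  5, 58], dtype=int32)) -0.015487719524935467 [0.52214924 0.02584956]
```

View pics/c5.png

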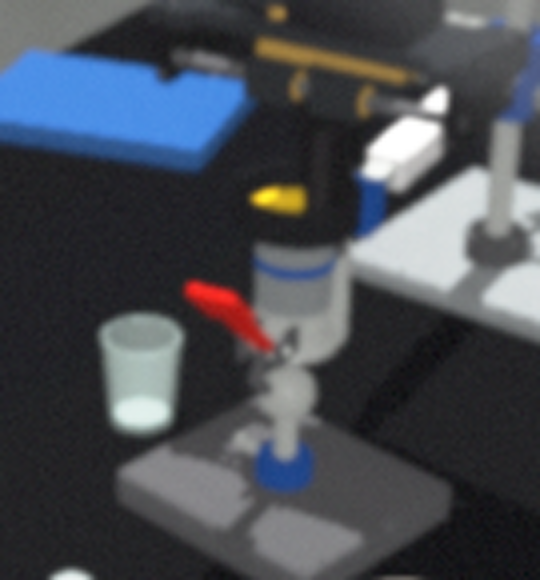

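The head has come down about 21 mm with the tool. Its mouth is at crop (300,342), roughly 28 mm above the ball centre (290,390), and in line with it. I'll go on down and slow up near the ball.

Call:
arm_command(targets=[{"offset": [0, 0, 0.5], "rot": [0, 0, 0], "gripper": 1}, {"offset": [0, 0, 0.8], "rot": [0, 0, 0], "gripper": 1}, {"offset": [0, 0, 1.0], "rot": [0, 0, 0], "gripper": 1}, {"offset": [0, 0, 1.2], "rot": [0, 0, 0], "gripper": 1}, {"offset": [0, 0, 1.4], "rot": [0, 0, 0], "gripper": 1}])

```text
time_s: 6.05
position: [0.515, 0.0059, 0.2497]
tcp_rot: [[1.0, -0.003, 0.001], [-0.003, -1.0, -0.001], [0.001, 0.001, -1.0]]
force: [-0.2, -1.3, 5.2]
opening: 0.004
```

```bash
python3 - <<'E'
from h import *
st(); c=cap('side','side6'); b=band(c['frame'])
p=bot.read_state()['position']; dz=p[2]-.0697-.2145
print(b,dz,head(c,b,.1795+dz),head(c,band(cv2.imread('pics/side5.png')[:,:,::-1]),.1795+.2632-.2842))
E
```

```text
t 6.05 p [0.515  0.0059 0.2497] F [-0.2 -1.3  5.2] open 0.003882258265031501 j [-12.  25. 100.  -0.  54. -12.]
(np.float64(347.60706214689264), np.float64(212.91666666666666), array([13, 30, 20,  6, 62], dtype=int32)) -0.03478225625573386 [0.52710414 0.01559953] [0.52699581 0.01638002]
```

Call:
arm_command(targets=[{"offset": [0, 0, 0.3], "rot": [0, 0, 0], "gripper": 1}, {"offset": [0, 0, 0.6], "rot": [0, 0, 0], "gripper": 1}, {"offset": [0, 0, 0.9], "rot": [0, 0, 0], "gripper": 1}, {"offset": [0, 0, 1.2], "rot": [0, 0, 0], "gripper": 1}])

```text
time_s: 6.5
position: [0.515, 0.0059, 0.2376]
tcp_rot: [[1.0, -0.003, 0.001], [-0.003, -1.0, -0.001], [0.001, 0.001, -1.0]]
force: [-0.5, -0.7, 5.3]
opening: 0.006
```

Call:
arm_command(targets=[{"offset": [0, 0, 0.2], "rot": [0, 0, 0], "gripper": 1}, {"offset": [0, 0, 0.4], "rot": [0, 0, 0], "gripper": 1}, {"offset": [0, 0, 0.6], "rot": [0, 0, 0], "gripper": 1}])

```text
time_s: 6.8
position: [0.515, 0.0059, 0.2316]
tcp_rot: [[1.0, -0.003, 0.001], [-0.003, -1.0, -0.001], [0.001, 0.001, -1.0]]
force: [0.1, -0.6, 5.3]
opening: 0.005
```

Call:
arm_command(targets=[{"offset": [0, 0, 0.1], "rot": [0, 0, 0], "gripper": 1}, {"offset": [0, 0, 0.2], "rot": [0, 0, 0], "gripper": 1}])

```text
time_s: 7.0
position: [0.515, 0.0059, 0.2296]
tcp_rot: [[1.0, -0.003, 0.0], [-0.003, -1.0, -0.001], [0.0, 0.001, -1.0]]
force: [0.1, -0.7, 5.9]
opening: 0.005
```

Call:
arm_command(targets=[{"offset": [0, 0, 0.1], "rot": [0, 0, 0], "gripper": 1}, {"offset": [0, 0, 0.2], "rot": [0, 0, 0], "gripper": 1}])

```text
time_s: 7.2
position: [0.515, 0.0059, 0.2277]
tcp_rot: [[1.0, -0.003, 0.001], [-0.003, -1.0, -0.001], [0.001, 0.001, -1.0]]
force: [-0.1, -0.6, 6.0]
opening: 0.007
```

Call:
arm_command(targets=[{"offset": [0, 0, 0.1], "rot": [0, 0, 0], "gripper": 1}, {"offset": [0, 0, 0.2], "rot": [0, 0, 0], "gripper": 1}])

```text
time_s: 7.4
position: [0.515, 0.0062, 0.2259]
tcp_rot: [[1.0, -0.004, 0.001], [-0.004, -1.0, 0.0], [0.001, -0.0, -1.0]]
force: [0.3, 0.0, 7.8]
opening: 0.005
```

Call:
arm_command(targets=[{"offset": [0, 0, 0.1], "rot": [0, 0, 0], "gripper": 1}])

```text
time_s: 7.5
position: [0.5149, 0.0063, 0.2249]
tcp_rot: [[1.0, -0.004, 0.001], [-0.004, -1.0, 0.0], [0.001, -0.0, -1.0]]
force: [0.1, 0.5, 7.8]
opening: 0.002
```

Call:
arm_command(targets=[{"offset": [0, 0, 0.1], "rot": [0, 0, 0], "gripper": 1}])

```text
time_s: 7.6
position: [0.5149, 0.0065, 0.224]
tcp_rot: [[1.0, -0.004, 0.001], [-0.004, -1.0, 0.001], [0.001, -0.001, -1.0]]
force: [0.6, 1.0, 6.7]
opening: 0.004
```

Call:
arm_command(targets=[{"offset": [0, 0, 0.1], "rot": [0, 0, 0], "gripper": 1}, {"offset": [0, 0, 0.2], "rot": [0, 0, 0], "gripper": 1}])

```text
time_s: 7.8
position: [0.5149, 0.0066, 0.222]
tcp_rot: [[1.0, -0.004, 0.001], [-0.004, -1.0, 0.001], [0.001, -0.001, -1.0]]
force: [0.3, 1.9, 8.4]
opening: 0.004
```

Call:
arm_command(targets=[{"offset": [0, 0, 0.1], "rot": [0, 0, 0], "gripper": 1}, {"offset": [0, 0, 0.2], "rot": [0, 0, 0], "gripper": 1}])

```text
time_s: 8.0
position: [0.515, 0.0067, 0.221]
tcp_rot: [[1.0, -0.004, 0.001], [-0.004, -1.0, 0.001], [0.001, -0.001, -1.0]]
force: [-3.0, 3.0, 21.6]
opening: 0.0
```

```bash
python3 - <<'E'
from h import *
st(); c=cap('side','side7'); b=band(c['frame'])
p=bot.read_state()['position']; dz=p[2]-.0697-.2145
print(b,dz,head(c,b,.1795+dz))
i=c['frame'][140:285,275:410,::-1]
cv2.imwrite('pics/c7.png',cv2.resize(i,None,fx=4,fy=4,interpolation=cv2.INTER_CUBIC))
E
```

```text
t 8.0 p [0.515  0.0067 0.221 ] F [-3.   3.  21.6] open 0.0002568431559505738 j [-12.  28. 102.   0.  50. -12.]
(np.float64(346.7533552042947), np.float64(224.59111243662392), array([12, 41, 20,  7, 59], dtype=int32)) -0.06314588065630541 [0.52674202 0.01794444]
```

View pics/c7.png

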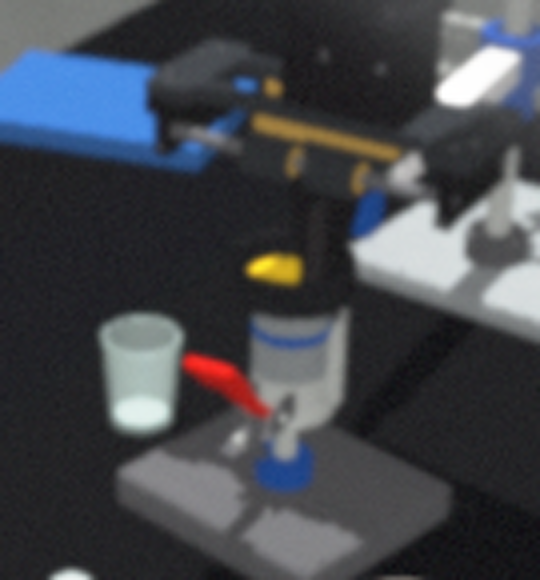

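The ball (gone from crop (288,390)) is now inside the socket. The stop was hard at 21.6 N, with the ball centre at z≈0.081, which matches the triangulated height. I'll hold briefly, then lift clear gently.

Call:
arm_command(targets=[{"offset": [0, 0, 0.05], "rot": [0, 0, 0], "gripper": 1}, {"offset": [0, 0, 0.05], "rot": [0, 0, 0], "gripper": 1}])

```text
time_s: 8.25
position: [0.5149, 0.0067, 0.221]
tcp_rot: [[1.0, -0.004, 0.001], [-0.004, -1.0, 0.001], [0.001, -0.001, -1.0]]
force: [-3.0, 1.3, 17.6]
opening: 0.007
```

Call:
arm_command(targets=[{"offset": [0, 0, -0.2], "rot": [0, 0, 0], "gripper": 1}, {"offset": [0.4, -0.4, -0.4], "rot": [0, 0, 0], "gripper": 1}, {"offset": [0.9, -0.8, -0.5], "rot": [0, 0, 0], "gripper": 1}, {"offset": [0.9, -0.8, -2.5], "rot": [0, 0, 0], "gripper": 1}, {"offset": [0.9, -0.8, -5], "rot": [0, 0, 0], "gripper": 1}, {"offset": [0.9, -0.8, -6], "rot": [0, 0, 0], "gripper": 1}])

```text
time_s: 8.85
position: [0.5248, 0.0143, 0.28]
tcp_rot: [[1.0, -0.003, 0.002], [-0.003, -1.0, -0.0], [0.002, 0.0, -1.0]]
force: [0.5, -0.3, -0.1]
opening: 0.007
```

```bash
python3 - <<'E'
from h import *
st(); c=cap('side','side8'); b=band(c['frame']); print(b)
print(to((.523,.103,.28),DOWN),to((.523,.103,.235),DOWN),to((.523,.120,.159),DOWN))
E
```

```text
t 8.85 p [0.5248 0.0143 0.28  ] F [ 0.5 -0.3 -0.1] open 0.007206196290735835 j [-11.  23.  97.   0.  59. -10.]
(np.float64(346.8022565320665), np.float64(224.6083729216152), array([12, 41, 20,  7, 59], dtype=int32))
([-0.25, -8.88, 0.08], [0.0, -0.2, -0.2]) ([-0.27, -8.88, 4.58], [0.0, -0.2, -0.2]) ([-0.3, -10.59, 12.18], [0.0, -0.2, -0.2])
```

The head stayed put. Next is over the lever pad.

Call:
arm_command(targets=[{"offset": [-0.2, -4, 0], "rot": [0, 0, 0], "gripper": 1}, {"offset": [-0.2, -8.5, 0], "rot": [0, 0, 0], "gripper": 1}, {"offset": [-0.2, -8.8, 3], "rot": [0, 0, 0], "gripper": 1}, {"offset": [-0.2, -8.8, 4.5], "rot": [0, 0, 0], "gripper": 1}, {"offset": [-0.2, -8.8, 4.5], "rot": [0, 0, 0], "gripper": 1}])

```text
time_s: 9.4
position: [0.5201, 0.1027, 0.2307]
tcp_rot: [[1.0, -0.003, -0.007], [-0.003, -1.0, 0.0], [-0.007, -0.0, -1.0]]
force: [-0.3, -0.4, 0.1]
opening: 0.002
```

```bash
python3 - <<'E'
from h import *
st(); c=cap('side','side9')
i=c['frame'][140:285,275:410,::-1]
cv2.imwrite('pics/c9.png',cv2.resize(i,None,fx=4,fy=4,interpolation=cv2.INTER_CUBIC))
p=np.array(bot.read_state()['position'])-[0,0,.0697]
for q in (p,[.523,.016+.034+.067,.0853+.063],[.526,.05,.0853]): print(((proj(c,q)-[275,140])*4).round(0))
E
```

```text
t 9.4 p [0.5201 0.1027 0.2307] F [-0.3 -0.4  0.1] open 0.0019519442086338309 j [-1. 28. 99. -0. 53. -1.]
[225. 332.]
[207. 366.]
[261. 412.]
```

View pics/c9.png

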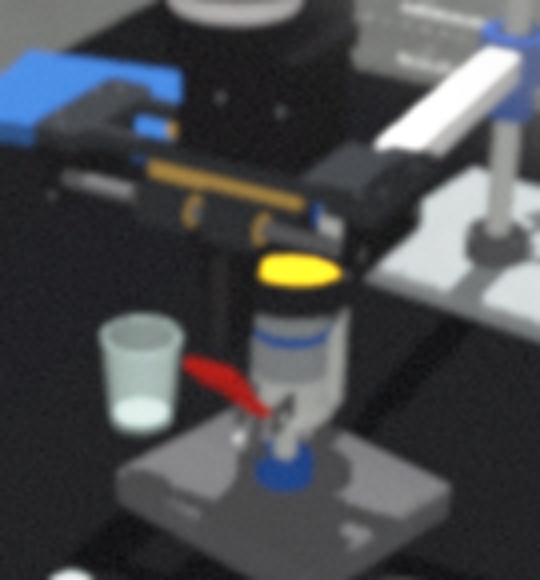

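The tool is above the pad: the lever's outer end is at crop (190,362), its root at (265,410), and the predicted tip at (225,332). I'll press it down along its arc.

Call:
arm_command(targets=[{"offset": [0.5, 0.6, 1.5], "rot": [0, 0, 0], "gripper": 1}, {"offset": [0.5, 0.8, 2.0], "rot": [0, 0, 0], "gripper": 1}, {"offset": [0.5, 0.4, 2.5], "rot": [0, 0, 0], "gripper": 1}, {"offset": [0.5, 0.1, 3.0], "rot": [0, 0, 0], "gripper": 1}, {"offset": [0.5, -0.3, 3.5], "rot": [0, 0, 0], "gripper": 1}, {"offset": [0.5, -0.6, 4.1], "rot": [0, 0, 0], "gripper": 1}, {"offset": [0.5, -0.8, 4.7], "rot": [0, 0, 0], "gripper": 1}, {"offset": [0.5, -1.0, 5.3], "rot": [0, 0, 0], "gripper": 1}])

```text
time_s: 10.25
position: [0.5272, 0.1128, 0.1805]
tcp_rot: [[1.0, -0.004, 0.0], [-0.004, -1.0, 0.001], [0.0, -0.001, -1.0]]
force: [-0.3, 1.8, 3.5]
opening: 0.003
```

Call:
arm_command(targets=[{"offset": [0, -0.1, 0.4], "rot": [0, 0, 0], "gripper": 1}, {"offset": [0, -0.2, 0.8], "rot": [0, 0, 0], "gripper": 1}, {"offset": [0, -0.2, 1.2], "rot": [0, 0, 0], "gripper": 1}])

```text
time_s: 10.55
position: [0.5273, 0.1144, 0.1685]
tcp_rot: [[1.0, -0.004, 0.0], [-0.004, -1.0, 0.0], [0.0, -0.0, -1.0]]
force: [-0.3, 1.6, 2.3]
opening: 0.008
```

Call:
arm_command(targets=[{"offset": [0, 0, 0.2], "rot": [0, 0, 0], "gripper": 1}, {"offset": [0, 0, 0.4], "rot": [0, 0, 0], "gripper": 1}])

```text
time_s: 10.75
position: [0.5273, 0.1141, 0.1646]
tcp_rot: [[1.0, -0.004, 0.0], [-0.004, -1.0, 0.0], [0.0, -0.0, -1.0]]
force: [-1.0, 2.2, 1.8]
opening: 0.009
```

```bash
python3 - <<'E'
from h import *
st(); c=cap('side','side10'); print(band(c['frame']))
i=c['frame'][140:285,275:410,::-1]
cv2.imwrite('pics/c10.png',cv2.resize(i,None,fx=4,fy=4,interpolation=cv2.INTER_CUBIC))
E
```

```text
t 10.75 p [0.5273 0.1141 0.1646] F [-1.   2.2  1.8] open 0.009112080593034146 j [  0.  34. 101.   0.  45.   1.]
(np.float64(345.1804979253112), np.float64(225.14626556016597), array([17, 44,  7,  3, 17], dtype=int32))
```

View pics/c10.png

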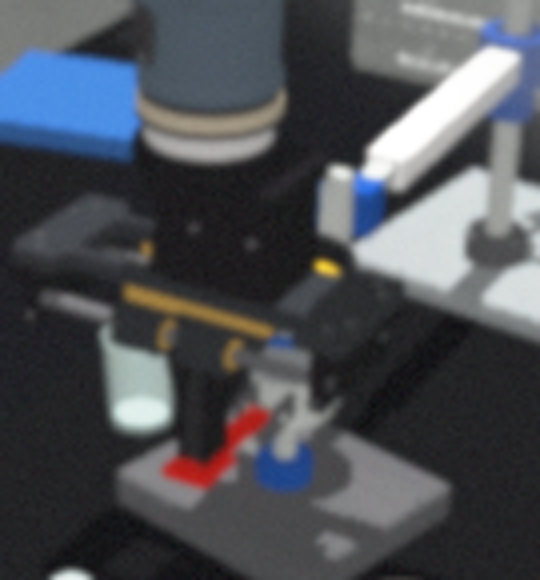

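The lever now runs from (265,412) to (190,475), close to level. I'll finish in small steps and feel for the stop.

Call:
arm_command(targets=[{"offset": [0, 0, 0.15], "rot": [0, 0, 0], "gripper": 1}, {"offset": [0, 0, 0.3], "rot": [0, 0, 0], "gripper": 1}])

```text
time_s: 11.0
position: [0.5273, 0.1141, 0.1618]
tcp_rot: [[1.0, -0.004, 0.0], [-0.004, -1.0, 0.0], [0.0, -0.0, -1.0]]
force: [-0.6, 1.2, 3.2]
opening: 0.005
```

Call:
arm_command(targets=[{"offset": [0, 0, 0.1], "rot": [0, 0, 0], "gripper": 1}, {"offset": [0, 0, 0.2], "rot": [0, 0, 0], "gripper": 1}])

```text
time_s: 11.2
position: [0.5273, 0.1142, 0.1598]
tcp_rot: [[1.0, -0.004, 0.0], [-0.004, -1.0, 0.0], [0.0, -0.0, -1.0]]
force: [-0.5, 2.8, 4.1]
opening: 0.006
```

Call:
arm_command(targets=[{"offset": [0, 0, 0.1], "rot": [0, 0, 0], "gripper": 1}])

```text
time_s: 11.3
position: [0.5273, 0.1142, 0.1589]
tcp_rot: [[1.0, -0.004, 0.0], [-0.004, -1.0, 0.0], [0.0, -0.0, -1.0]]
force: [0.0, 2.2, 6.0]
opening: 0.006
```

Call:
arm_command(targets=[{"offset": [0, 0, 0.1], "rot": [0, 0, 0], "gripper": 1}])

```text
time_s: 11.4
position: [0.5273, 0.1143, 0.1581]
tcp_rot: [[1.0, -0.004, 0.0], [-0.004, -1.0, 0.0], [0.0, -0.0, -1.0]]
force: [-0.7, 3.0, 8.2]
opening: 0.006
```

Call:
arm_command(targets=[{"offset": [0, 0, 0.1], "rot": [0, 0, 0], "gripper": 1}])

```text
time_s: 11.5
position: [0.5273, 0.1143, 0.1574]
tcp_rot: [[1.0, -0.004, 0.0], [-0.004, -1.0, 0.0], [0.0, -0.0, -1.0]]
force: [-1.3, 2.6, 9.9]
opening: 0.004
```

```bash
python3 - <<'E'
from h import *
st()
E
```

```text
t 11.5 p [0.5273 0.1143 0.1574] F [-1.3  2.6  9.9] open 0.004481551075570418 j [  0.  35. 101.   0.  44.   1.]
```

Call:
arm_command(targets=[{"offset": [0, 0, 0.1], "rot": [0, 0, 0], "gripper": 1}, {"offset": [0, 0, 0.15], "rot": [0, 0, 0], "gripper": 1}, {"offset": [0, 0, 0.15], "rot": [0, 0, 0], "gripper": 1}, {"offset": [0, 0, 0.15], "rot": [0, 0, 0], "gripper": 1}, {"offset": [0, 0, 0.15], "rot": [0, 0, 0], "gripper": 1}])

```text
time_s: 12.0
position: [0.5273, 0.1144, 0.1565]
tcp_rot: [[1.0, -0.004, 0.001], [-0.004, -1.0, 0.0], [0.001, -0.0, -1.0]]
force: [-2.6, 3.5, 11.6]
opening: 0.006
```

The lever is firm at level. I'll lift off and retreat for a check.

Call:
arm_command(targets=[{"offset": [0, 0, -0.3], "rot": [0, 0, 0], "gripper": 1}, {"offset": [0, -0.5, -2], "rot": [0, 0, 0], "gripper": 1}, {"offset": [0, -1, -6], "rot": [0, 0, 0], "gripper": 1}, {"offset": [0, -2, -11], "rot": [0, 0, 0], "gripper": 1}, {"offset": [0, -2, -15], "rot": [0, 0, 0], "gripper": 1}, {"offset": [-5, -2, -15], "rot": [0, 0, 0], "gripper": 1}, {"offset": [-10, -2, -15], "rot": [0, 0, 0], "gripper": 1}, {"offset": [-10, -2, -15], "rot": [0, 0, 0], "gripper": 1}])

```text
time_s: 12.8
position: [0.4166, 0.134, 0.3029]
tcp_rot: [[1.0, -0.002, -0.016], [-0.002, -1.0, -0.002], [-0.016, 0.002, -1.0]]
force: [0.8, -0.2, -0.3]
opening: 0.006
```

```bash
python3 - <<'E'
from h import *
st(); c=cap('side','side11'); print(band(c['frame'])); t=cap('top','top11')
f=lambda i:cv2.resize(i[:,:,::-1],None,fx=3,fy=3,interpolation=cv2.INTER_CUBIC)
cv2.imwrite('pics/c11.png',np.hstack([f(c['frame'][140:290,275:410]),f(t['frame'][170:320,310:435])]))
for q in([.527,.0145+.034,.0853],[.527,.0145+.126,.0853]): print(((proj(c,q)-[275,140])*3).round(0))
E
```

```text
t 12.8 p [0.4166 0.134  0.3029] F [ 0.8 -0.2 -0.3] open 0.006358057141119795 j [  3.  15. 107.  -0.  59.   3.]
(np.float64(346.738522347218), np.float64(224.6859227728793), array([12, 41, 20,  7, 59], dtype=int32))
[196. 307.]
[131. 366.]
```

View pics/c11.png

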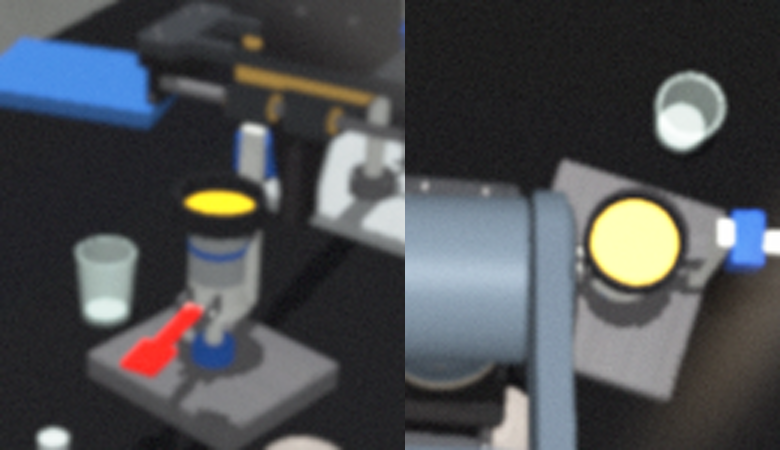

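The check picture shows the lever level, from (196,307) to (140,365), against a predicted end of (131,366). The head sits on the post with its band where it was. The plate corner is at top pixel (361.8,223.3), unmoved, and the gripper is clear. I'll settle and hand in.

Call:
arm_command(targets=[{"offset": [0, 0, 0], "rot": [0, 0, 0], "gripper": 1}, {"offset": [0, 0, 0], "rot": [0, 0, 0], "gripper": 1}, {"offset": [0, 0, 0], "rot": [0, 0, 0], "gripper": 1}])

```text
time_s: 13.2
position: [0.4287, 0.1342, 0.3052]
tcp_rot: [[1.0, -0.004, 0.001], [-0.004, -1.0, -0.0], [0.001, 0.0, -1.0]]
force: [0.0, 0.7, 0.7]
opening: 0.007
```

```bash
python3 -c "
from h import *
st(); print(ticket.hand_in())"
```

```text
t 13.2 p [0.4287 0.1342 0.3052] F [0.  0.7 0.7] open 0.0065297996878742525 j [  3.  16. 105.  -0.  59.   3.]
the job is handed in; nothing more can be done
None
```

I docked the head on the ball, latched it, and handed the job in at 13.2 s; no verdict is reported.

- **Pressing home:** I dragged the head over the ball with shut fingers in the cup and pressed it down to a hard stop. The peak reading was 21.6 N, about 16 N of it on the ball. The stop puts the ball centre at z≈0.081 m, against 0.082 m triangulated from the pictures.
- **Latching:** I pressed the red lever down its arc until it resisted at level (11.6 N). The tip height puts it at about 0.77 rad. I then lifted clear.
- **Last checks:** The lever looks level and the head did not move after it was pressed home. The visible plate corner and the beaker look unmoved, and the robot is clear. I did not look at the rack, flask, dish and driver again after the docking, but the arm never went near them.
- **Disagreements:** The cup floor was met about 5 mm higher than I had triangulated. One image estimate of the docked head's y differed by about 3 mm from the ball's, more than the 1.5 mm play of ball in bore, so I put it down to image error.
- **Not checked:** The force between head and ball after I let go of the lever could not be measured.

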